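# Pack the field radio caddy

## Robot

A 6-joint arm with a two-finger parallel gripper is mounted at the origin on the work surface. World frame = base frame: x ahead of the robot, y to its left, z up, the work surface at z = 0. Lengths are in m, angles in rad, forces in N, time in s.
With the tool pointing down it reaches from about 0.35 to 0.975 m from the base axis. Payload 4.9 kg.
Tool frame: the origin (TCP) lies at the very end of the fingers, on their centre line; the grasp point (between the pads) lies 19 mm behind it; x points along the fingers, y is the direction in which the jaws open and shut, and the axes are right-handed (so a half turn about x gives the same grasp; the last joint's range is limited). The gripper opens to 85 mm and grips with 20 to 120 N. Pads are 22 mm wide; open, the fingers measure 114 mm over their backs; the gripper's body (76 mm by 85 mm) begins 54 mm behind the grasp point. The pads swing forward as they close: fully open they stand 13 mm farther back than shut.
Start: joints at [1.019, 0.053, 1.613, -0, 1.476, -0.119], TCP at [0.262, 0.567, 0.231] pointing down, gripper open.
Joint ranges: [-3.01, 3.01], [-1.01, 2.22], [0.06, 2.58], [-1.02, 4.17], [0.09, 2.62], [-3.14, 3.14]. Speed limits (rad/s): [2.57, 2.57, 3.14, 3.14, 3.14, 3.14].

## Interface

Orientations are given as a rotation vector (axis times angle).
In Python, from station import ctrl gives the robot as it stands. The module is installed in compiled form; this text tells all that it offers.
- The arm moves only by the shell command python3 -m handwheel 'ROWS' [FORCE]. ROWS is JSON, one flat list of numbers, 7 for each row, row after row: the opening, from 0 (shut) to 1 (fully open), then the shift along the tool's x, y, z in m, then the turn, a rotation vector about the tool's x, y, z in degrees. A call has 1 to 12 rows; each row is the pose to reach, as a shift and turn from the pose commanded when the call began, along the tool's axes at that moment; what a row does not reach only later rows make up. A row lasts 1/12 s, in which the tool goes at most 41.7 mm and 7.16 degrees, less where a joint would pass 70% of its speed; a pose out of reach is approached as far as the arm can. A call with a gripper value outside its range is refused whole. The fingers move at their own pace and stop on an object; FORCE is the grip in N (left out, the last holds). Time passes only in rows, so rows that repeat a pose let the fingers close. It gives the time, the measured TCP pose, the force and the opening at its end, in the units of the state.
- ctrl.get_obs(): the state, without advancing time (a new reading comes with each control period).
- ctrl.get_image(name): name is "scene" or "top" or "wrist"; returns (picture, depth): 420x560x3 uint8, blue, green, red; 420x560 float32, m along the optical axis (not along the pixel's ray), 0 where there is no reading.
- ctrl.camera_params(name): a dict with "fov_y" (degrees; the focal length in pixels is half the picture's height over the tangent of half this angle, whatever the lens; pixels are square), "cx", "cy" (the principal point, pixels), "dist_coeffs" ([k1, k2, p1, p2, k3] as OpenCV has them; the pictures are not rectified), "R" (3x3) and "t" (3): a world point X has camera coordinates R X + t; the wrist camera has in their place "hand_eye" (4x4, takes a point from camera to tool coordinates, whose origin is the TCP and whose axes are the tool frame's). Camera axes: x right, y down, z forward; pixel columns grow to the right and rows downward; lengths in m; the calibration is good to about 2 mm. A picture is of the moment at which its call begins: read the wrist's pose just before it. camera_params takes no time and is no camera call.
- ctrl.finish_job(): hands the job in, once; it reports no verdict.
The state is a dict: "t": time; "q": joint angles; "dq": joint speeds; "effort": joint torques, N m; "tool_pos": TCP position; "tool_rot": TCP orientation; "contact_force": force on the tool from outside, world axes, zero at the start; "wrist_torque": the same for the moment, N m; "opening": finger opening in m.
Only numpy, scipy, OpenCV 4.12 (cv2) and the standard library are available. Lean on these libraries where they do the work, as an engineer would, in place of code of your own. Each camera call takes 0.05 s, during which the arm holds its last target.

## Task

Pack the carry caddy for the field radio team: set the long battery pack, the short battery pack, the antenna base with its brass stud and the pocket lantern each upright and fully down in the pocket that matches its shape and size (packs lie flat, contacts up, along their pockets). Leave the open cell holder and the roll of tape where they lie.

Things in the scene. Friction and masses are not known exactly. Their poses are not given: they have to be found in the camera images.
- pack_long_mid (a point): long radio battery pack: black block lying flat, 88 x 48 x 36 mm, grey label and three brass contacts on top. The point is its centre, 18 mm above its underside; x along its length, y across its 48 mm width, z up. About 0.22 kg
- pack_short_mid (a point): short radio battery pack: the same but 56 x 48 x 36 mm, with label and three brass contacts. The point is its centre, 18 mm above its underside; x along its 56 mm length, y across its 48 mm width, z up. About 0.14 kg
- antenna_base_mid (a point): antenna base: black round puck 56 mm in diameter, 36 mm high (its top edge bevelled over the last 2 mm), with a steel collar and a brass stud standing 16 mm above the middle of its top. The point is on its axis, 18 mm above its underside; z up. About 0.25 kg
- lantern_mid (a point): pocket lantern: upright cylinder 40 mm in diameter, 72 mm high, black foot and cap with a white band between. The point is its centre, 36 mm above its underside; z up. About 0.14 kg
- cell_holder_mid (a point): open cell holder, the look-alike of the long battery pack: black box 88 x 48 x 36 mm, open on top, with four fat steel cells showing and no brass contacts. It stays where it is. The point is its centre, 18 mm above its underside; x along its length
- tape_roll_mid (a point): roll of tape, the look-alike of the antenna base: black ring 58 mm in outer diameter, 22 mm high, with a 32 mm hole and no stud. It stays where it is. The point is its centre, 11 mm above its underside
- pocket_long_floor (a point): long rectangular pocket, 10 mm deep, dark floor, in a fixed pale grey slab 114 x 88 mm; four slabs in any order fill a grey caddy tray (244 x 192 mm, rims 17 mm above the table). Opening 98 (x) by 58 (y) mm: for the long battery pack. Point: centre of its floor, 7 mm above the table; x along the slab's 114 mm side, z up. Neighbouring pocket centres: 116 mm apart along x, 90 mm along y.
- pocket_short_floor (a point): short rectangular pocket, 10 mm deep, dark floor, in a fixed pale grey slab 114 x 88 mm; four slabs in any order fill a grey caddy tray (244 x 192 mm, rims 17 mm above the table). Opening 66 (x) by 58 (y) mm: for the short battery pack, its 56 mm length along x. Point: centre of its floor, 7 mm above the table; x along the slab's 114 mm side, z up. Neighbouring pocket centres: 116 mm apart along x, 90 mm along y.
- pocket_round_floor (a point): large round pocket, 10 mm deep, dark floor, in a fixed pale grey slab 114 x 88 mm; four slabs in any order fill a grey caddy tray (244 x 192 mm, rims 17 mm above the table). Opening 66 mm in diameter: for the antenna base. Point: centre of its floor, 7 mm above the table; x along the slab's 114 mm side, z up. Neighbouring pocket centres: 116 mm apart along x, 90 mm along y.
- pocket_small_floor (a point): small round pocket, 10 mm deep, dark floor, in a fixed pale grey slab 114 x 88 mm; four slabs in any order fill a grey caddy tray (244 x 192 mm, rims 17 mm above the table). Opening 50 mm in diameter: for the lantern. Point: centre of its floor, 7 mm above the table; x along the slab's 114 mm side, z up. Neighbouring pocket centres: 116 mm apart along x, 90 mm along y.
Mind the look-alikes: they are no part of the job. What is shaped like the part that bears lantern_mid but orange is not meant.

How it is judged:
At the end, for the whole second after the job is handed in: Each of the four rests in its own pocket: within 10 mm of its centre, on its floor (height within 5 mm), tilt under 0.12 rad, packs within 0.4 rad of the pocket's length (either way round), all at rest; cell holder and tape roll within 20 mm of their start (horizontal distance between pack_long_mid and pocket_long_floor below 0.01 m and z of pack_long_mid in the frame of pocket_long_floor between 0.013 and 0.023 m and angle between each of pack_long_mid, pack_short_mid, antenna_base_mid, lantern_mid's own z axis and vertical below 0.12 rad and linear speed of each of pack_long, pack_short, antenna_base, lantern below 0.02 m/s and angle between the x axis of pack_long_mid and the x axis of pocket_long_floor, either way round below 0.4 rad and horizontal distance between pack_short_mid and pocket_short_floor below 0.01 m and z of pack_short_mid in the frame of pocket_short_floor between 0.013 and 0.023 m and angle between the x axis of pack_short_mid and the x axis of pocket_short_floor, either way round below 0.4 rad and horizontal distance between antenna_base_mid and pocket_round_floor below 0.01 m and z of antenna_base_mid in the frame of pocket_round_floor between 0.013 and 0.023 m and horizontal distance between lantern_mid and pocket_small_floor below 0.01 m and z of lantern_mid in the frame of pocket_small_floor between 0.031 and 0.041 m and distance of each of cell_holder_mid, tape_roll_mid from where it was at the start of the episode below 0.02 m); the robot touches nothing.
It fails at once if the cell holder is taken or pushed away (more than 20 mm) (distance of cell_holder_mid from where it was at the start of the episode above 0.02 m).
It fails at once if the tape roll is taken or pushed away (more than 20 mm) (distance of tape_roll_mid from where it was at the start of the episode above 0.02 m).
It also fails if it takes over 104 s, if anything falls off the work surface, if the arm or the gripper's body presses on something with over 40 N, if the wrist force passes 120 N, or if a joint passes its speed limit or range.

## Working session

There is one attempt and no reset: what is moved stays moved. The work goes in short steps, Python scripts to look and compute and a shell command to move; the robot and the scene stay as the last step left them, time stands still between calls to the robot, and variables do not carry over. Pictures are saved under pics/ and viewed, and the job is handed in when it is done.

```bash
mkdir -p pics
cat > h.py <<'E'
import numpy as np,cv2
from station import ctrl
def K(n):
    p=ctrl.camera_params(n); f=210/np.tan(np.radians(p['fov_y'])/2)
    return p,np.array([[f,0,p['cx']],[0,f,p['cy']],[0,0,1]]),np.array(p['dist_coeffs'],float)
E
python3 - <<'E'
from h import *
o=ctrl.get_obs();print(o['t'],o['tool_pos'],o['tool_rot'],o['opening'])
for n in['scene','top','wrist']:
    im,d=ctrl.get_image(n);cv2.imwrite(f'pics/{n}0.png',im);np.save(f'{n}0.npy',d);np.save(f'{n}0i.npy',im)
    print(n,ctrl.camera_params(n))
E
```

```text
0.0 [0.26179574 0.56683369 0.2300635 ] [ 0.33787736  1.54467324 -0.34099065] 0.0853857211066668
scene {'fov_y': 51.70456716107897, 'cx': 274.9386028413962, 'cy': 208.85616760871656, 'dist_coeffs': array([-0.05167901,  0.        ,  0.        ,  0.        ,  0.        ]), 'R': array([[ 0.55613859,  0.83108266, -0.00338947],
       [ 0.60353876, -0.40666929, -0.68582873],
       [-0.57135876,  0.37937015, -0.72775508]]), 't': array([-0.24997236, -0.31497426,  1.68986916])}
top {'fov_y': 49.828982720567126, 'cx': 272.42133100578485, 'cy': 205.74641643752463, 'dist_coeffs': array([-0.11751875,  0.        ,  0.        ,  0.        ,  0.        ]), 'R': array([[ 0.01563249, -0.99978088, -0.01392213],
       [-0.99633528, -0.01440456, -0.08431199],
       [ 0.08409297,  0.01518911, -0.99634214]]), 't': array([-0.03230424,  0.54541677,  1.18996905])}
wrist {'fov_y': 62.06990783032432, 'cx': 275.6241193088551, 'cy': 211.6014327497009, 'dist_coeffs': array([0.00129549, 0.        , 0.        , 0.        , 0.        ]), 'hand_eye': array([[ 6.77484788e-04, -2.75991405e-01,  9.61159865e-01,
        -1.43918488e-01],
       [ 9.99999770e-01,  1.69693853e-04, -6.56134958e-04,
         8.61165338e-04],
       [ 1.79846880e-05,  9.61160088e-01,  2.75991457e-01,
        -6.81480682e-02],
       [ 0.00000000e+00,  0.00000000e+00,  0.00000000e+00,
         1.00000000e+00]])}
```

View pics/top0.png

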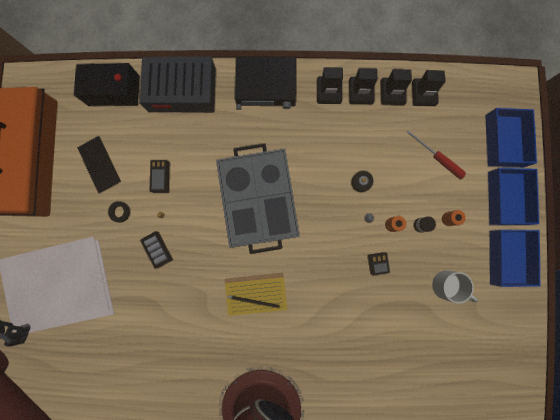

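View pics/scene0.png

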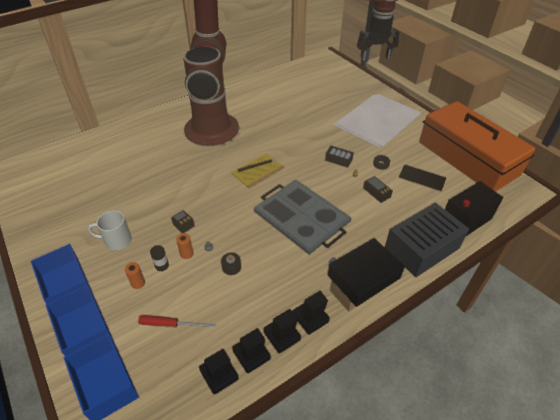

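View pics/wrist0.png

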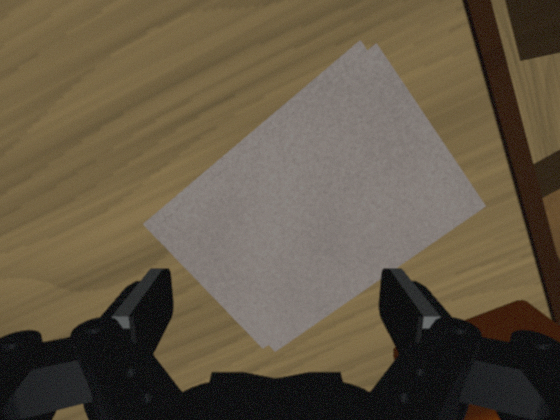

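The top picture shows these candidates, by pixel:
- **Long pack:** (160,176) with brass contacts. The cell holder at (156,250) and the flat plain black block at (99,164) are the look-alikes.
- **Short pack:** (378,264).
- **Antenna base:** (362,181). The tape at (119,211) is the look-alike.
- **Lantern:** (425,224), black and white, between the orange ones at (396,223) and (455,217).
- **Caddy:** around (258,198).

Next I'll check close crops.

Run:
```python
from h import *
im=np.load('top0i.npy')
f=lambda x0,y0,w,h,s:cv2.resize(im[y0:y0+h,x0:x0+w],None,fx=s,fy=s,interpolation=cv2.INTER_CUBIC)
a=f(130,150,60,120,5);b=f(340,160,130,120,5)
cv2.imwrite('pics/c1.png',a);cv2.imwrite('pics/c2.png',b);cv2.imwrite('pics/c3.png',f(205,140,105,110,5))
```

```text
(no output)
```

View pics/c1.png

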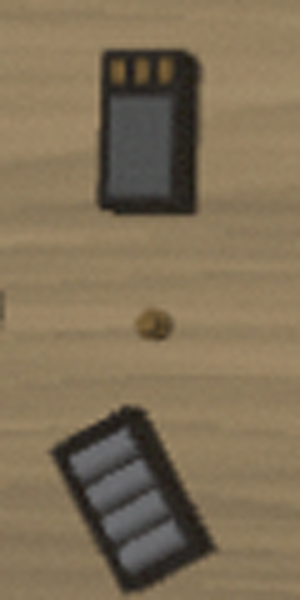

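View pics/c2.png

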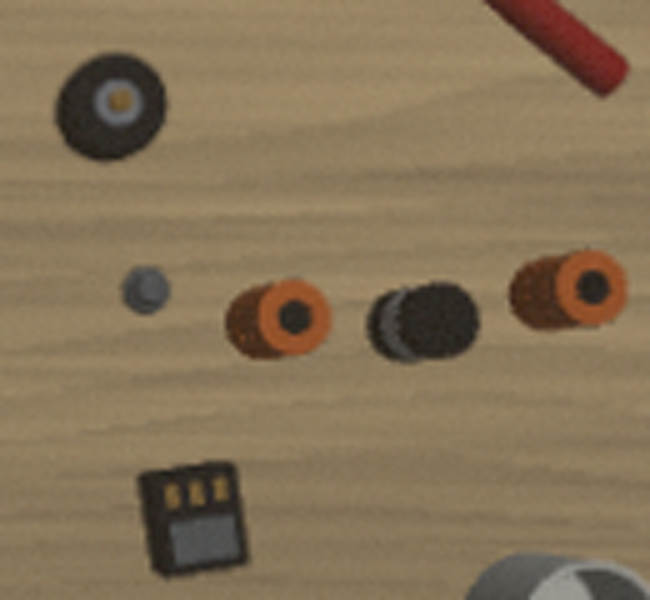

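View pics/c3.png

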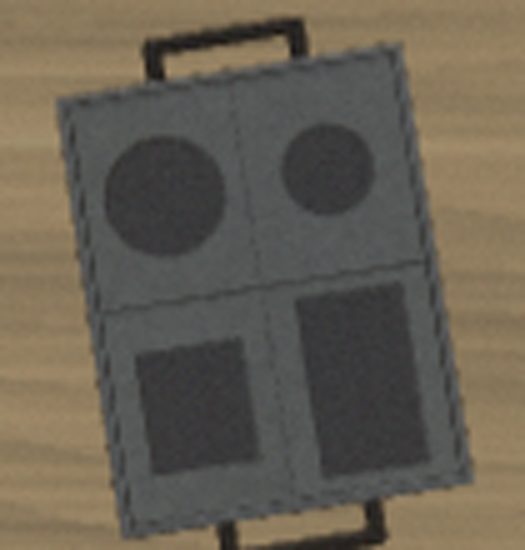

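```bash
cat >> h.py <<'E'
def world(n,d):
    p,k,dc=K(n)
    v,u=np.mgrid[0:420,0:560]
    r=cv2.undistortPoints(np.stack([u,v],-1).reshape(-1,1,2).astype(float),k,dc).reshape(420,560,2)
    c=np.dstack([r*d[...,None],d])
    return (c-np.array(p['t']))@np.array(p['R'])
def ray(n,uv,z):
    p,k,dc=K(n);R=np.array(p['R']);C=-R.T@p['t']
    r=cv2.undistortPoints(np.array(uv,float).reshape(-1,1,2),k,dc).reshape(-1,2)
    w=np.c_[r,np.ones(len(r))]@R
    return C+w*((z-C[2])/w[:,2])[:,None]
E
python3 - <<'E'
from h import *
d=np.load('top0.npy');W=world('top',d)
p=ctrl.camera_params('top');print('cam',-p['R'].T@p['t'])
print('table z',[W[v,u].round(4) for u,v in[(190,230),(330,230),(300,280)]])
for nm,(x0,y0,x1,y1),z,rect in[('long',(140,152,182,200),.036,1),('short',(362,248,396,282),.036,1),('ant',(348,166,378,196),.036,0),('lan',(412,214,438,234),.072,0),('cell',(135,225,180,272),.036,1),('tape',(100,198,135,226),.022,0)]:
    w=W[y0:y1,x0:x1].reshape(-1,3);zz=w[:,2]
    s=w[abs(zz-z)<.006]
    r=cv2.minAreaRect(s[:,:2].astype(np.float32)*1000)
    print(nm,len(s),'zmed',np.median(s[:,2]).round(4),'mean',s[:,:2].mean(0).round(4),'rect',np.round(r[0],1),np.round(r[1],1),round(r[2],1))
# caddy: edges from crop c3
def f(l,x0,y0):return [((a+.5)/5-.5+x0,(b+.5)/5-.5+y0) for a,b in l]
print('long pk',ray('top',f([(296,297),(405,283),(429,463),(321,478)],205,140),.017).round(4))
print('short pk',ray('top',f([(136,353),(242,339),(260,461),(152,475)],205,140),.017).round(4))
print('round',ray('top',f([(165,197),(328,170)],205,140),.017).round(4))
print('tray',ray('top',f([(57,100),(401,43),(473,482),(124,536)],205,140),.017).round(4))
print('tray z',[W[v,u].round(4) for u,v in[(255,170),(252,225),(252,180)]])
E
```

```text
cam [ 0.44385493 -0.04251524  1.23115174]
table z [array([ 0.4779,  0.2014, -0.002 ]), array([ 0.4837, -0.1813,  0.0023]), array([ 0.3475, -0.1014,  0.0004])]
long 525 zmed 0.0345 mean [0.6232 0.2856] rect [623.2 285.8] [85.8 48.1] 1.8
short 381 zmed 0.0353 mean [ 0.3948 -0.3087] rect [ 394.6 -308.7] [56.5 49.6] 8.9
ant 297 zmed 0.0354 mean [ 0.6171 -0.2644] rect [ 616.7 -264.9] [53.1 52.4] 50.9
lan 177 zmed 0.0714 mean [ 0.5011 -0.4281] rect [ 501.4 -428.1] [37.2 38.9] 62.7
cell 382 zmed 0.0331 mean [0.4224 0.2885] rect [422.4 288.7] [88.8 51.3] 29.8
tape 231 zmed 0.0203 mean [0.5254 0.398 ] rect [525.9 399.3] [57.6 55.7] 19.7
long pk [[ 5.643e-01 -4.000e-04  1.700e-02]
 [ 5.727e-01 -5.920e-02  1.700e-02]
 [ 4.758e-01 -7.330e-02  1.700e-02]
 [ 4.669e-01 -1.550e-02  1.700e-02]]
short pk [[0.5327 0.0854 0.017 ]
 [0.5411 0.0283 0.017 ]
 [0.4755 0.0174 0.017 ]
 [0.4671 0.0753 0.017 ]]
round [[ 0.6178  0.0717  0.017 ]
 [ 0.6338 -0.0166  0.017 ]]
tray [[ 0.6706  0.1321  0.017 ]
 [ 0.7044 -0.0553  0.017 ]
 [ 0.466  -0.0971  0.017 ]
 [ 0.4341  0.0897  0.017 ]]
tray z [array([0.6426, 0.0247, 0.0205]), array([0.4939, 0.0306, 0.0091]), array([0.6153, 0.0324, 0.0188])]
```

```bash
cat >> h.py <<'E'
from scipy.spatial.transform import Rotation as Ro
def plan(x,y,z,yaw,sym=180):
    """tool x down, tool y along yaw(deg) mod sym"""
    o=ctrl.get_obs();R=Ro.from_rotvec(o['tool_rot']);M=R.as_matrix()
    best=None
    for k in range(0,360,sym):
        a=np.radians(yaw+k);Y=np.array([np.cos(a),np.sin(a),0]);X=np.array([0,0,-1.])
        T=np.c_[X,Y,np.cross(X,Y)]
        rv=np.degrees(Ro.from_matrix(M.T@T).as_rotvec())
        if best is None or np.linalg.norm(rv)<np.linalg.norm(best):best=rv
    s=M.T@(np.array([x,y,z])-o['tool_pos'])
    print('t',round(o['t'],2),'pos',o['tool_pos'].round(4),'yaw',np.degrees(np.arctan2(M[1,1],M[0,1])).round(1),'tiltX',M[:,0].round(3),'q',np.round(o['q'],2),'open',round(o['opening'],4))
    print(' shift',s.round(4),'rv',best.round(1),'rows>=',np.ceil(max(np.linalg.norm(s)/.0417,np.linalg.norm(best)/7.16)))
E
python3 - <<'E'
from h import *
f=lambda l,x0,y0:[((a+.5)/5-.5+x0,(b+.5)/5-.5+y0) for a,b in l]
L=ray('top',f([(104,51),(98,208)],130,150),.036);v=L[0]-L[1];print('long yaw',np.degrees(np.arctan2(v[1],v[0])),np.linalg.norm(v))
d=np.load('top0.npy');W=world('top',d)
for nm,(x0,y0,x1,y1) in dict(o1=(383,212,409,234),o2=(440,206,468,228)).items():
    w=W[y0:y1,x0:x1].reshape(-1,3);s=w[abs(w[:,2]-.072)<.008];print(nm,s.mean(0))
plan(.6232,.2857,.15,92)
E
```

```text
long yaw 0.2632750720889082 0.08579742945460579
o1 [ 0.50180865 -0.3502052   0.07154362]
o2 [ 0.51900474 -0.5081518   0.07168831]
t 0.15 pos [0.2619 0.567  0.2303] yaw 65.2 tiltX [-0.001 -0.001 -1.   ] q [ 1.02  0.05  1.61  0.    1.48 -0.12] open 0.0853
 shift [ 0.0804 -0.1036  0.446 ] rv [-26.8  -0.    0.1] rows>= 12.0
```

```bash
python3 -m handwheel '[1,0.08,-0.104,0.446,-26,0,0, 1,0.08,-0.104,0.446,-26,0,0, 1,0.08,-0.104,0.446,-26,0,0, 1,0.08,-0.104,0.446,-26,0,0, 1,0.08,-0.104,0.446,-26,0,0, 1,0.08,-0.104,0.446,-26,0,0, 1,0.08,-0.104,0.446,-26,0,0, 1,0.08,-0.104,0.446,-26,0,0, 1,0.08,-0.104,0.446,-26,0,0, 1,0.08,-0.104,0.446,-26,0,0, 1,0.08,-0.104,0.446,-26,0,0, 1,0.08,-0.104,0.446,-26,0,0]' 40
cat > wl.py <<'E'
from h import *
import sys
def wlook(name):
    o=ctrl.get_obs();im,d=ctrl.get_image('wrist');cv2.imwrite('pics/%s.png'%name,im)
    p,k,dc=K('wrist');M=Ro.from_rotvec(o['tool_rot']).as_matrix();H=p['hand_eye']
    v,u=np.mgrid[0:420,0:560]
    r=cv2.undistortPoints(np.stack([u,v],-1).reshape(-1,1,2).astype(float),k,dc).reshape(420,560,2)
    c=np.dstack([r*d[...,None],d])@H[:3,:3].T+H[:3,3]
    W=c@M.T+o['tool_pos'];return im,W
E
python3 - <<'E'
from wl import *
im,W=wlook('w1')
plan(.6232,.2857,.013,91)
m=(abs(W[...,2]-.036)<.005)
m&=(abs(W[...,0]-.6232)<.08)&(abs(W[...,1]-.2857)<.06)
s=W[m];print(len(s),s.mean(0));r=cv2.minAreaRect((s[:,:2]*1000).astype(np.float32));print(r)
E
```

```text
t: 1.15
tool_pos: [0.6264, 0.2814, 0.1493]
tool_rot: [-0.015, 1.571, 0.011]
contact_force: [0.3, 0.1, -0.5]
opening: 0.0857
t 1.2 pos [0.6262 0.2816 0.1492] yaw 90.9 tiltX [-0.001 -0.002 -1.   ] q [ 0.31  0.25  1.53 -0.    1.36 -1.27] open 0.0853
 shift [ 0.1362  0.0044 -0.0028] rv [-0.1 -0.1  0.1] rows>= 4.0
6800 [0.62371106 0.28846358 0.03708585]
((626.51318359375, 288.54833984375), (86.68832397460938, 48.08279037475586), 0.9926807284355164)
```

View pics/w1.png

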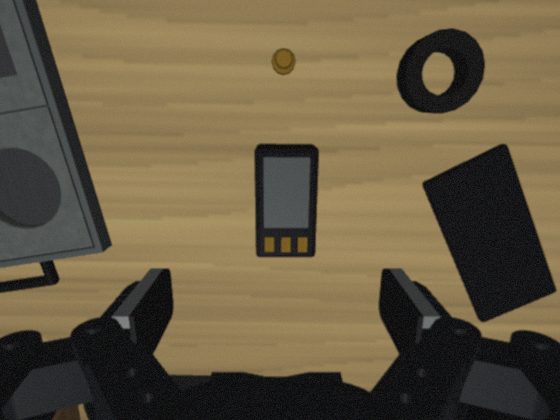

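The wrist view shows the long pack, with its label and three brass contacts, centred at (287,200). The tape (441,70) and black block (490,230) are well clear of it. I'll descend and grip.

```bash
python3 -m handwheel '[1,0.03,0.0055,-0.002,0,0,0, 1,0.06,0.0055,-0.002,0,0,0, 1,0.09,0.0055,-0.002,0,0,0, 1,0.11,0.0055,-0.002,0,0,0, 1,0.122,0.0055,-0.002,0,0,0, 1,0.13,0.0055,-0.002,0,0,0, 1,0.136,0.0055,-0.002,0,0,0, 1,0.136,0.0055,-0.002,0,0,0, 0,0.136,0.0055,-0.002,0,0,0, 0,0.136,0.0055,-0.002,0,0,0, 0,0.136,0.0055,-0.002,0,0,0, 0,0.136,0.0055,-0.002,0,0,0]' 40
python3 -m handwheel '[0,0,0,0,0,0,0, 0,0,0,0,0,0,0, 0,0,0,0,0,0,0, 0,0,0,0,0,0,0]' 40
python3 -c "
from h import *
plan(.5199,-.0371,.12,100)"
```

```text
t: 2.2
tool_pos: [0.6226, 0.2915, 0.0173]
tool_rot: [-0.016, 1.568, 0.017]
contact_force: [1.5, -0.9, 7.9]
opening: 0.0471
t: 2.53
tool_pos: [0.6226, 0.2915, 0.0173]
tool_rot: [-0.016, 1.568, 0.017]
contact_force: [-0.2, -0.0, 5.6]
opening: 0.0469
t 2.53 pos [0.6226 0.2915 0.0173] yaw 91.2 tiltX [ 0.003  0.    -1.   ] q [ 0.33  0.39  1.59 -0.    1.15 -1.26] open 0.0469
 shift [-0.1031 -0.3263 -0.1093] rv [-8.8  0.2 -0. ] rows>= 9.0
```

```bash
python3 -m handwheel '[0,-0.02,0,0,0,0,0, 0,-0.05,0,0,0,0,0, 0,-0.09,0,0,0,0,0, 0,-0.12,-0.03,-0.01,-2,0,0, 0,-0.12,-0.07,-0.02,-4,0,0, 0,-0.12,-0.11,-0.035,-6,0,0, 0,-0.12,-0.15,-0.05,-9,0,0, 0,-0.12,-0.19,-0.065,-9,0,0, 0,-0.12,-0.23,-0.08,-9,0,0, 0,-0.12,-0.27,-0.09,-9,0,0, 0,-0.12,-0.30,-0.1,-9,0,0, 0,-0.12,-0.326,-0.109,-9,0,0]'
python3 -m handwheel '[0,0,0,0,0,0,0, 0,0,0,0,0,0,0]'
python3 - <<'E'
from wl import *
im,W=wlook('w2')
plan(.5199,-.0371,.024,100)
E
```

```text
t: 3.53
tool_pos: [0.5174, -0.0391, 0.1344]
tool_rot: [-0.139, 1.568, 0.139]
contact_force: [0.7, 1.0, -2.3]
opening: 0.0473
t: 3.7
tool_pos: [0.5182, -0.0379, 0.1346]
tool_rot: [-0.137, 1.567, 0.138]
contact_force: [-0.1, 0.3, -3.2]
opening: 0.0471
t 3.75 pos [ 0.5186 -0.0369  0.1347] yaw 100.1 tiltX [-0.001  0.001 -1.   ] q [-0.21 -0.12  1.95  0.    1.32 -1.96] open 0.0468
 shift [ 0.1107 -0.0005  0.0013] rv [ 0.1 -0.  -0.1] rows>= 3.0
```

View pics/w2.png

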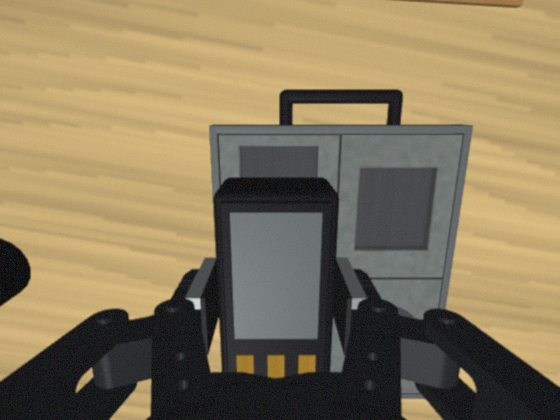

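```bash
cat >> wl.py <<'E'
def toolpts(W):
    o=ctrl.get_obs();M=Ro.from_rotvec(o['tool_rot']).as_matrix();return (W-o['tool_pos'])@M
E
python3 - <<'E'
from wl import *
im,W=wlook('w3');T=toolpts(W)
v,u=np.mgrid[0:420,0:560]
for a in[(276,270),(276,230),(276,186),(276,181),(276,365),(225,270),(327,270),(276,376),(276,380)]:print(a,T[a[1],a[0]].round(4),W[a[1],a[0]].round(4))
m=(u>210)&(u<340)&(v>175)&(v<378)&(abs(T[...,0]+.0187)<.006);s=T[m];print(s.min(0),s.max(0))
for a in[(400,250),(400,245),(400,170),(358,210),(434,210),(430,250),(395,210),(430,150)]:print(a,W[a[1],a[0]].round(4))
E
```

```text
(276, 270) [-0.0197 -0.0008 -0.0092] [ 0.51   -0.0388  0.1545]
(276, 230) [-0.0202 -0.0008 -0.0258] [ 0.4936 -0.0417  0.1551]
(276, 186) [-0.0071 -0.0007 -0.0398] [ 0.4798 -0.0442  0.142 ]
(276, 181) [ 0.003  -0.0007 -0.0399] [ 0.4797 -0.0442  0.1318]
(276, 365) [-0.0203 -0.0008  0.0342] [ 0.5527 -0.0312  0.1551]
(225, 270) [-0.1438 -0.0008 -0.0684] [ 0.4518 -0.0494  0.2786]
(327, 270) [-0.0192  0.0191 -0.0089] [ 0.5067 -0.0192  0.154 ]
(276, 376) [-0.0206 -0.0008  0.0395] [ 0.5579 -0.0302  0.1554]
(276, 380) [-0.0758 -0.0008 -0.0077] [ 0.5115 -0.0386  0.2106]
[-0.02469169 -0.02724106 -0.04020539] [-0.01270872  0.02485645  0.04144079]
(400, 250) [0.5391 0.0675 0.0183]
(400, 245) [0.5378 0.0703 0.0094]
(400, 170) [0.4776 0.0534 0.0093]
(358, 210) [0.515  0.0294 0.0081]
(434, 210) [0.5022 0.0842 0.0188]
(430, 250) [0.5349 0.0913 0.0181]
(395, 210) [0.5095 0.0582 0.0095]
(430, 150) [0.4585 0.0674 0.0191]
```

Run:
```python
from wl import *
im,W=wlook('w4')
# read corners of short pocket from picture, intersect rays with z=.017
o=ctrl.get_obs();p,k,dc=K('wrist');M=Ro.from_rotvec(o['tool_rot']).as_matrix();H=p['hand_eye']
A=M@H[:3,:3];C=M@H[:3,3]+o['tool_pos']
uv=np.array([(362,167),(437,167),(428,250),(356,249.)])
r=cv2.undistortPoints(uv.reshape(-1,1,2),k,dc).reshape(-1,2);w=np.c_[r,np.ones(4)]@A.T
P=C+w*((.017-C[2])/w[:,2])[:,None];print(P.round(4),P.mean(0).round(4))
cv2.imwrite('pics/c4.png',cv2.resize(im[140:280,330:480],None,fx=4,fy=4))
plan(.517,-.0376,.024,100)
```

```text
[[0.4801 0.0226 0.017 ]
 [0.4701 0.0781 0.017 ]
 [0.5359 0.0913 0.017 ]
 [0.5453 0.034  0.017 ]] [0.5078 0.0565 0.017 ]
t 3.85 pos [ 0.519  -0.036   0.1349] yaw 100.3 tiltX [-0.001  0.001 -1.   ] q [-0.21 -0.12  1.95  0.    1.32 -1.96] open 0.0473
 shift [ 0.1109 -0.0013 -0.0022] rv [ 0.3 -0.  -0. ] rows>= 3.0
```

View pics/c4.png

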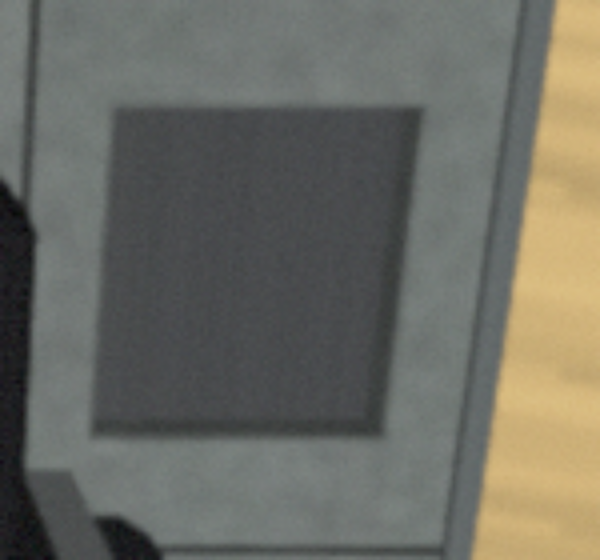

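The crop shows the short pocket with corners at about (358,166), (436,166), (426,249) and (353,249). The wrist measurement differs from the top camera by a constant of about (+3,+3) mm. I'll use the wrist frame.

```bash
python3 -m handwheel '[0,0.03,0.001,0.001,0,0,0, 0,0.06,0.001,0.001,0,0,0, 0,0.08,0.001,0.001,0,0,0, 0,0.09,0.001,0.001,0,0,0, 0,0.097,0.001,0.001,0,0,0, 0,0.102,0.001,0.001,0,0,0, 0,0.106,0.001,0.001,0,0,0, 0,0.109,0.001,0.001,0,0,0, 0,0.109,0.001,0.001,0,0,0]'
python3 - <<'E'
from wl import *
im,W=wlook('w5')
plan(.520,-.035,.024,100)
E
```

```text
t: 4.6
tool_pos: [0.5204, -0.0357, 0.0268]
tool_rot: [-0.14, 1.565, 0.14]
contact_force: [0.2, 0.8, -3.3]
opening: 0.0468
t 4.65 pos [ 0.5205 -0.0358  0.027 ] yaw 100.2 tiltX [ 0.001 -0.    -1.   ] q [-0.21  0.03  2.   -0.    1.11 -1.96] open 0.0469
 shift [ 0.003   0.0009 -0.0004] rv [0.2 0.1 0. ] rows>= 1.0
```

View pics/w5.png

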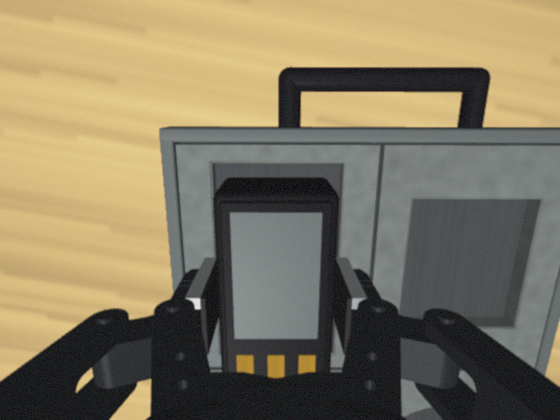

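The pack is inside its pocket, with gaps on both sides. I'll lower it, release and rise.

```bash
python3 -m handwheel '[0,0.0035,0,0,0,0,0, 0,0.0035,0,0,0,0,0, 0.75,0.0035,0,0,0,0,0, 0.75,0.0035,0,0,0,0,0, 0.75,0.0035,0,0,0,0,0, 0.75,0.0035,0,0,0,0,0, 0.75,-0.02,0,0,0,0,0, 0.75,-0.06,0,0,0,0,0, 0.75,-0.10,0,0,0,0,0, 0.75,-0.13,0,0,0,0,0, 0.75,-0.13,0,0,0,0,0]'
python3 - <<'E'
from wl import *
im,W=wlook('w6')
plan(.3955,-.308,.15,99)
E
```

```text
t: 5.57
tool_pos: [0.5245, -0.0366, 0.1649]
tool_rot: [-0.143, 1.553, 0.136]
contact_force: [0.4, 0.0, 0.2]
opening: 0.064
t 5.62 pos [ 0.5229 -0.0363  0.1614] yaw 100.2 tiltX [ 0.009 -0.002 -1.   ] q [-0.21 -0.14  1.92  0.    1.35 -1.96] open 0.0642
 shift [ 0.0107 -0.2448 -0.1736] rv [1.2 0.5 0.2] rows>= 8.0
```

View pics/w6.png

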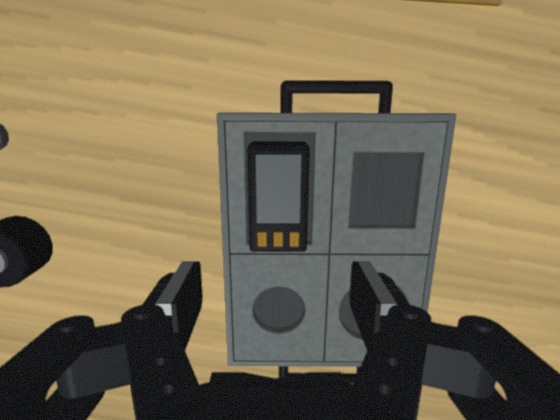

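The long pack is seated in its pocket at (278,195). Next is the short pack.

```bash
python3 -m handwheel '[0.75,0.0,-0.034,-0.024,0,0,0, 1,0.0,-0.068,-0.048,0,0,0, 1,0.0,-0.102,-0.072,0,0,0, 1,0.0,-0.136,-0.096,0,0,0, 1,0.0,-0.17,-0.12,0,0,0, 1,0.0,-0.20,-0.142,0,0,0, 1,0.0,-0.225,-0.16,0,0,0, 1,0.0,-0.243,-0.171,0,0,0, 1,0.0,-0.243,-0.171,0,0,0, 1,0.0,-0.243,-0.171,0,0,0]'
cat >> wl.py <<'E'
def top(W,x,y,z,r=.06,tol=.005):
    m=(abs(W[...,2]-z)<tol)&(abs(W[...,0]-x)<r)&(abs(W[...,1]-y)<r)
    s=W[m];print(len(s),'mean',s.mean(0).round(4));q=cv2.minAreaRect((s[:,:2]*1000).astype(np.float32));print('rect',np.round(q[0],1),np.round(q[1],1),round(q[2],1))
E
python3 - <<'E'
from wl import *
im,W=wlook('w7');top(W,.397,-.307,.036)
plan(.397,-.307,.017,99)
E
```

```text
t: 6.45
tool_pos: [0.3936, -0.3052, 0.1546]
tool_rot: [-0.136, 1.568, 0.14]
contact_force: [0.6, 0.4, 0.2]
opening: 0.0852
4150 mean [ 0.3967 -0.309   0.0368]
rect [ 398.3 -308.7] [55.5 48. ] 9.9
t 6.5 pos [ 0.3941 -0.3045  0.1548] yaw 100.2 tiltX [-0.002  0.002 -1.   ] q [-0.81 -0.2   1.98  0.    1.36 -2.56] open 0.0852
 shift [ 0.1378 -0.0034  0.0026] rv [ 1.2 -0.1 -0.2] rows>= 4.0
```

View pics/w7.png

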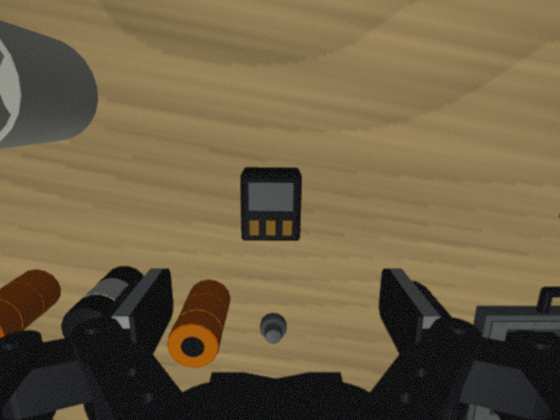

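The short pack is at (271,204) with its contacts visible, and both sides are clear.

```bash
python3 -m handwheel '[1,0.03,-0.0048,0.003,0,0,0, 1,0.06,-0.0048,0.003,0,0,0, 1,0.09,-0.0048,0.003,0,0,0, 1,0.115,-0.0048,0.003,0,0,0, 1,0.128,-0.0048,0.003,0,0,0, 1,0.135,-0.0048,0.003,0,0,0, 1,0.14,-0.0048,0.003,0,0,0, 1,0.14,-0.0048,0.003,0,0,0, 0,0.14,-0.0048,0.003,0,0,0, 0,0.14,-0.0048,0.003,0,0,0, 0,0.14,-0.0048,0.003,0,0,0, 0,0.14,-0.0048,0.003,0,0,0]' 40
python3 -m handwheel '[0,0,0,0,0,0,0, 0,0,0,0,0,0,0, 0,0,0,0,0,0,0]' 40
python3 -c "
from h import *
plan(.508,.054,.15,100)"
```

```text
t: 7.5
tool_pos: [0.3994, -0.3102, 0.0178]
tool_rot: [-0.141, 1.565, 0.138]
contact_force: [-0.3, -0.1, -0.9]
opening: 0.0471
t: 7.75
tool_pos: [0.3994, -0.3102, 0.0178]
tool_rot: [-0.141, 1.565, 0.138]
contact_force: [0.1, 0.8, 6.2]
opening: 0.0468
t 7.75 pos [ 0.3994 -0.3102  0.0178] yaw 100.2 tiltX [ 0.002 -0.002 -1.   ] q [-0.81  0.01  2.04  0.    1.09 -2.56] open 0.0468
 shift [-0.1326  0.339   0.1716] rv [0.2 0.1 0.1] rows>= 10.0
```

```bash
python3 -m handwheel '[0,-0.02,0,0,0,0,0, 0,-0.05,0,0,0,0,0, 0,-0.09,0.01,0.005,0,0,0, 0,-0.12,0.04,0.02,0,0,0, 0,-0.12,0.08,0.04,0,0,0, 0,-0.12,0.115,0.058,0,0,0, 0,-0.12,0.15,0.076,0,0,0, 0,-0.12,0.185,0.094,0,0,0, 0,-0.12,0.22,0.112,0,0,0, 0,-0.12,0.255,0.13,0,0,0, 0,-0.12,0.29,0.147,0,0,0, 0,-0.12,0.32,0.162,0,0,0]'
python3 -m handwheel '[0,0,0.014,0.007,0,0,0, 0,0,0.018,0.0095,0,0,0, 0,0,0.018,0.0095,0,0,0, 0,0,0.018,0.0095,0,0,0]'
python3 - <<'E'
from wl import *
im,W=wlook('w8');T=toolpts(W)
v,u=np.mgrid[0:420,0:560]
m=(u>200)&(u<350)&(v>150)&(v<378)&(abs(T[...,0]+.0187)<.006);s=T[m];print(s.min(0),s.max(0))
plan(.508,.054,.025,100)
E
```

```text
t: 8.75
tool_pos: [0.501, 0.0367, 0.1359]
tool_rot: [-0.14, 1.567, 0.141]
contact_force: [0.5, -0.3, -2.0]
opening: 0.047
t: 9.08
tool_pos: [0.507, 0.0531, 0.1358]
tool_rot: [-0.14, 1.567, 0.139]
contact_force: [-0.1, -0.1, -1.5]
opening: 0.0473
[-0.02469859 -0.03006803 -0.02848913] [-0.01270371  0.02980194  0.02737965]
t 9.13 pos [0.507  0.0527 0.1359] yaw 100.1 tiltX [-0.001 -0.001 -1.   ] q [-0.04 -0.15  1.97 -0.    1.32 -1.79] open 0.0471
 shift [0.1109 0.0011 0.0013] rv [ 0.1 -0.   0. ] rows>= 3.0
```

View pics/w8.png

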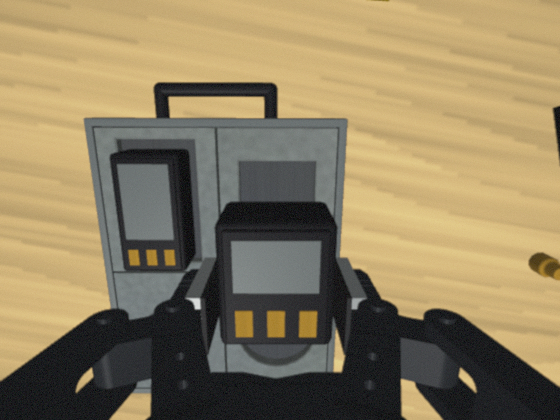

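```bash
python3 -m handwheel '[0,0.03,0.001,0.001,0,0,0, 0,0.06,0.001,0.001,0,0,0, 0,0.08,0.001,0.001,0,0,0, 0,0.09,0.001,0.001,0,0,0, 0,0.097,0.001,0.001,0,0,0, 0,0.102,0.001,0.001,0,0,0, 0,0.106,0.001,0.001,0,0,0, 0,0.109,0.001,0.001,0,0,0, 0,0.109,0.001,0.001,0,0,0]'
python3 - <<'E'
from wl import *
im,W=wlook('w9')
plan(.508,.054,.025,100)
E
```

```text
t: 9.88
tool_pos: [0.5087, 0.0547, 0.0277]
tool_rot: [-0.14, 1.565, 0.14]
contact_force: [-0.1, -0.3, -1.8]
opening: 0.0468
t 9.93 pos [0.5088 0.0548 0.028 ] yaw 100.2 tiltX [ 0.001 -0.    -1.   ] q [-0.04  0.01  2.03 -0.    1.11 -1.79] open 0.0468
 shift [ 0.003  -0.0007 -0.0009] rv [0.2 0.1 0. ] rows>= 1.0
```

View pics/w9.png

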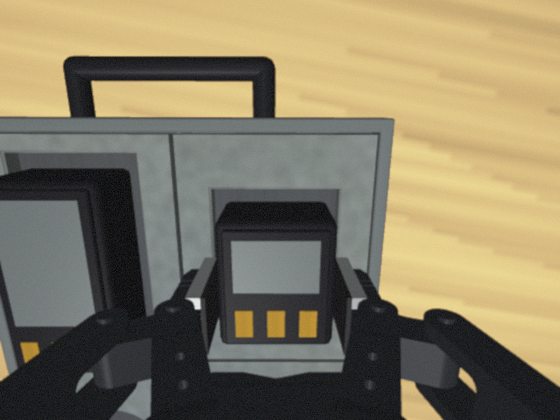

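The short pack is in the opening and clear all round, so I'll lower and release it.

```bash
python3 -m handwheel '[0,0.004,0,0,0,0,0, 0,0.004,0,0,0,0,0, 0.75,0.004,0,0,0,0,0, 0.75,0.004,0,0,0,0,0, 0.75,0.004,0,0,0,0,0, 0.75,0.004,0,0,0,0,0, 0.75,-0.02,0,0,0,0,0, 0.75,-0.06,0,0,0,0,0, 0.75,-0.10,0,0,0,0,0, 0.75,-0.13,0,0,0,0,0, 0.75,-0.13,0,0,0,0,0]'
python3 - <<'E'
from wl import *
im,W=wlook('w10')
plan(.620,-.262,.15,100)
E
```

```text
t: 10.85
tool_pos: [0.5128, 0.0547, 0.1657]
tool_rot: [-0.141, 1.552, 0.138]
contact_force: [0.4, -0.3, 1.1]
opening: 0.0641
t 10.9 pos [0.5111 0.0548 0.1622] yaw 100.2 tiltX [ 0.009 -0.    -1.   ] q [-0.04 -0.17  1.94 -0.    1.36 -1.79] open 0.0638
 shift [ 0.0133 -0.331   0.0509] rv [0.2 0.5 0.1] rows>= 9.0
```

View pics/w10.png

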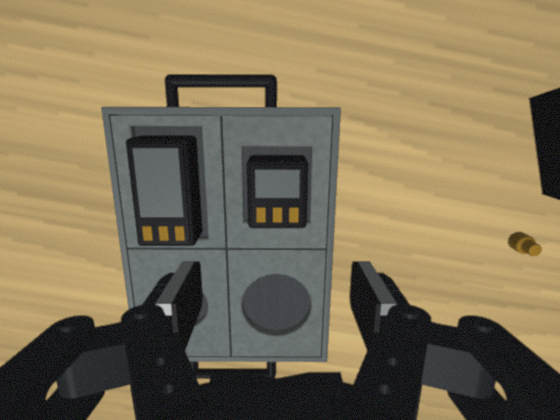

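Both packs are seated. Next is the antenna base.

```bash
python3 -m handwheel '[0.75,0,-0.04,0.006,0,0,0, 1,0,-0.08,0.012,0,0,0, 1,0,-0.12,0.018,0,0,0, 1,0,-0.16,0.024,0,0,0, 1,0,-0.20,0.03,0,0,0, 1,0,-0.24,0.037,0,0,0, 1,0,-0.28,0.043,0,0,0, 1,0,-0.31,0.048,0,0,0, 1,0,-0.331,0.051,0,0,0, 1,0,-0.331,0.051,0,0,0, 1,0,-0.331,0.051,0,0,0]'
python3 - <<'E'
from wl import *
im,W=wlook('w11');top(W,.62,-.262,.036,.05)
plan(.620,-.262,.017,100)
E
```

```text
t: 11.82
tool_pos: [0.6161, -0.2623, 0.1548]
tool_rot: [-0.137, 1.569, 0.14]
contact_force: [0.3, -0.7, 0.2]
opening: 0.0852
3271 mean [ 0.6183 -0.2643  0.0372]
rect [ 619.8 -263.9] [55.3 54.9] 7.9
t 11.87 pos [ 0.6161 -0.2613  0.1551] yaw 100.2 tiltX [-0.003  0.002 -1.   ] q [-0.51  0.21  1.57  0.    1.37 -2.26] open 0.0854
 shift [ 0.1381 -0.0018  0.0041] rv [ 0.2 -0.1 -0.1] rows>= 4.0
```

View pics/w11.png

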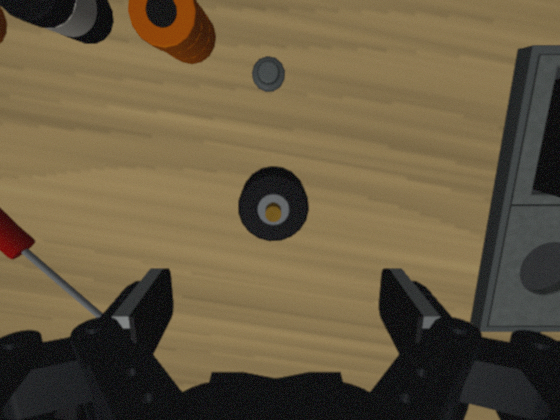

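The antenna base, with its collar and brass stud, is at (273,204). The screwdriver (60,280) and the knob (268,74) are clear of it.

```bash
python3 -m handwheel '[1,0.03,-0.0033,0.0033,0,0,0, 1,0.06,-0.0033,0.0033,0,0,0, 1,0.09,-0.0033,0.0033,0,0,0, 1,0.115,-0.0033,0.0033,0,0,0, 1,0.128,-0.0033,0.0033,0,0,0, 1,0.135,-0.0033,0.0033,0,0,0, 1,0.14,-0.0033,0.0033,0,0,0, 1,0.14,-0.0033,0.0033,0,0,0, 0,0.14,-0.0033,0.0033,0,0,0, 0,0.14,-0.0033,0.0033,0,0,0, 0,0.14,-0.0033,0.0033,0,0,0, 0,0.14,-0.0033,0.0033,0,0,0]' 45
python3 -m handwheel '[0,0,0,0,0,0,0, 0,0,0,0,0,0,0, 0,0,0,0,0,0,0]' 45
python3 -c "
from h import *
plan(.6208,.0745,.15,100)"
```

```text
t: 12.87
tool_pos: [0.6223, -0.2649, 0.02]
tool_rot: [-0.14, 1.563, 0.139]
contact_force: [-1.0, 2.5, 5.8]
opening: 0.054
t: 13.12
tool_pos: [0.6223, -0.2648, 0.02]
tool_rot: [-0.14, 1.563, 0.139]
contact_force: [-1.6, 1.5, 6.0]
opening: 0.0536
t 13.12 pos [ 0.6223 -0.2648  0.02  ] yaw 100.2 tiltX [ 0.003 -0.001 -1.   ] q [-0.51  0.37  1.62  0.    1.15 -2.26] open 0.0536
 shift [-0.1302  0.3341  0.059 ] rv [0.2 0.2 0.1] rows>= 9.0
```

```bash
python3 -m handwheel '[0,-0.01,0,0,0,0,0, 0,-0.03,0,0,0,0,0, 0,-0.05,0,0,0,0,0, 0,-0.08,0,0,0,0,0, 0,-0.1,0,0,0,0,0, 0,-0.1,0,0,0,0,0]'
python3 - <<'E'
from wl import *
im,W=wlook('w12');T=toolpts(W)
for x in(-.012,-.014,-.016,-.018,-.020):
    m=(abs(T[...,0]-x)<.001)&(abs(T[...,1])<.03)&(abs(T[...,2])<.04);print(x,m.sum(),T[m].mean(0).round(4))
plan(.6208,.0745,.15,100)
E
```

```text
t: 13.62
tool_pos: [0.6238, -0.2664, 0.1241]
tool_rot: [-0.144, 1.558, 0.135]
contact_force: [1.7, -0.4, -1.4]
opening: 0.0538
-0.012 148 [-0.012  -0.0004 -0.0229]
-0.014 183 [-0.0141  0.0003 -0.0207]
-0.016 216 [-0.016  -0.     -0.0185]
-0.018 907 [-0.0184  0.001  -0.0109]
-0.02 8921 [-0.0201 -0.0013 -0.0031]
t 13.67 pos [ 0.6226 -0.2657  0.121 ] yaw 100.2 tiltX [ 0.006 -0.004 -1.   ] q [-0.51  0.25  1.58 -0.    1.3  -2.26] open 0.0539
 shift [-0.0302  0.3351  0.0586] rv [0.2 0.3 0.3] rows>= 9.0
```

View pics/w12.png

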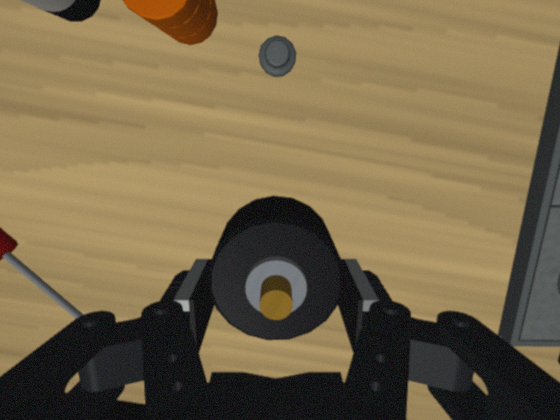

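```bash
python3 -m handwheel '[0,-0.005,0.04,0.007,0,0,0, 0,-0.005,0.08,0.014,0,0,0, 0,-0.005,0.12,0.021,0,0,0, 0,-0.005,0.16,0.028,0,0,0, 0,-0.005,0.20,0.035,0,0,0, 0,-0.005,0.24,0.042,0,0,0, 0,-0.005,0.28,0.049,0,0,0, 0,-0.005,0.31,0.054,0,0,0, 0,-0.005,0.328,0.058,0,0,0, 0,-0.005,0.336,0.059,0,0,0, 0,-0.005,0.336,0.059,0,0,0, 0,-0.005,0.336,0.059,0,0,0]'
python3 - <<'E'
from wl import *
im,W=wlook('w13');T=toolpts(W)
m=(T[...,0]>-.024)&(T[...,0]<-.015)&(abs(T[...,1])<.03)&(abs(T[...,2])<.04);s=T[m];print(s.min(0),s.max(0))
m=(abs(T[...,1])<.003)&(abs(T[...,2]+.03)<.006)&(T[...,0]<.03)&(T[...,0]>-.02);print('front',np.median(T[m],0))
for n in[(276,180)]:pass
plan(.6208,.0745,.028,100)
E
```

```text
t: 14.67
tool_pos: [0.6186, 0.0759, 0.1208]
tool_rot: [-0.141, 1.569, 0.139]
contact_force: [0.7, -0.2, -3.6]
opening: 0.0538
[-0.02399342 -0.02999347 -0.02993245] [-0.01500019  0.02996786  0.0252458 ]
front [-1.30515102e-02 -8.31325958e-05 -2.93567656e-02]
t 14.72 pos [0.6189 0.0754 0.1212] yaw 100.2 tiltX [-0.002 -0.001 -1.   ] q [ 0.    0.14  1.71 -0.    1.29 -1.75] open 0.0538
 shift [ 0.0932 -0.0011  0.0019] rv [ 0.2 -0.1  0. ] rows>= 3.0
```

View pics/w13.png

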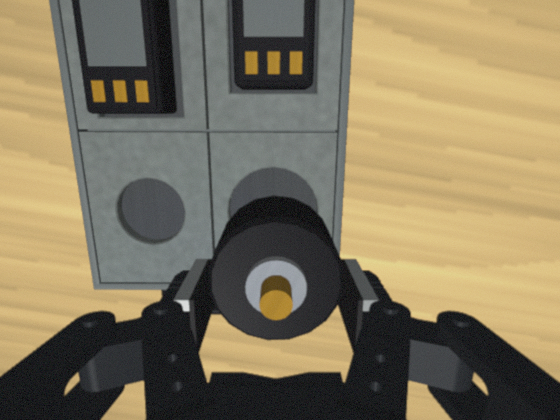

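```bash
cat >> wl.py <<'E'
def wray(uv,z):
    o=ctrl.get_obs();p,k,dc=K('wrist');M=Ro.from_rotvec(o['tool_rot']).as_matrix();H=p['hand_eye']
    A=M@H[:3,:3];C=M@H[:3,3]+o['tool_pos']
    r=cv2.undistortPoints(np.array(uv,float).reshape(-1,1,2),k,dc).reshape(-1,2);w=np.c_[r,np.ones(len(r))]@A.T
    return C+w*((z-C[2])/w[:,2])[:,None]
E
python3 - <<'E'
from wl import *
P=wray([(117,210),(185,210),(149,178),(154,243),(228,207),(318,207),(273,168)],.017);print(P.round(4)); print('small',P[:4].mean(0))
s=P[:4].mean(0);print('round',s+[-.0160,.0885,0])
E
```

```text
[[ 0.6414 -0.0402  0.017 ]
 [ 0.6325  0.0092  0.017 ]
 [ 0.6132 -0.0188  0.017 ]
 [ 0.6626 -0.0112  0.017 ]
 [ 0.6246  0.0402  0.017 ]
 [ 0.6129  0.1054  0.017 ]
 [ 0.5904  0.0678  0.017 ]]
small [ 0.63743512 -0.01525245  0.017     ]
round [0.62143512 0.07324755 0.017     ]
```

```bash
python3 -m handwheel '[0,0.02,-0.002,0.003,0,0,0, 0,0.045,-0.002,0.003,0,0,0, 0,0.065,-0.002,0.003,0,0,0, 0,0.075,-0.002,0.003,0,0,0, 0,0.082,-0.002,0.003,0,0,0, 0,0.086,-0.002,0.003,0,0,0, 0,0.09,-0.002,0.003,0,0,0, 0,0.092,-0.002,0.003,0,0,0, 0,0.092,-0.002,0.003,0,0,0]'
python3 - <<'E'
from wl import *
im,W=wlook('w14')
plan(.6225,.0738,.024,100)
E
```

```text
t: 15.47
tool_pos: [0.6232, 0.075, 0.0309]
tool_rot: [-0.14, 1.565, 0.14]
contact_force: [0.5, -0.0, -2.1]
opening: 0.0534
t 15.52 pos [0.6233 0.0751 0.0311] yaw 100.2 tiltX [ 0.001 -0.    -1.   ] q [ 0.    0.26  1.74 -0.    1.14 -1.75] open 0.0538
 shift [ 0.0071 -0.0012 -0.0011] rv [0.2 0.1 0. ] rows>= 1.0
```

View pics/w14.png

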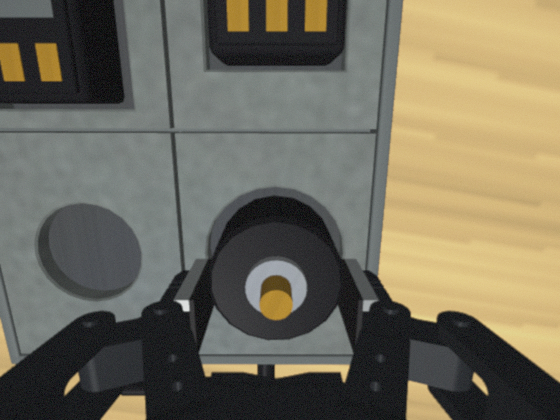

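```bash
python3 -m handwheel '[0,0.002,-0.001,-0.001,0,0,0, 0,0.004,-0.001,-0.001,0,0,0, 0,0.006,-0.001,-0.001,0,0,0, 0,0.0065,-0.001,-0.001,0,0,0]'
python3 -c "
from h import *
plan(.6225,.0738,.024,100)"
```

```text
t: 15.85
tool_pos: [0.6225, 0.0739, 0.0269]
tool_rot: [-0.14, 1.567, 0.14]
contact_force: [-9.0, -0.6, 15.0]
opening: 0.054
t 15.85 pos [0.6225 0.0739 0.0269] yaw 100.2 tiltX [-0. -0. -1.] q [-0.    0.26  1.75 -0.    1.14 -1.75] open 0.054
 shift [ 0.0029 -0.0001 -0.    ] rv [ 0.2 -0.   0. ] rows>= 1.0
```

Contact came at TCP z 0.0269. That matches the 20 mm grasp height plus the 7 mm floor, so the base is down. I'll release it.

```bash
python3 -m handwheel '[0.85,0,0,0,0,0,0, 0.85,0,0,0,0,0,0, 0.85,0,0,0,0,0,0, 0.85,0,0,0,0,0,0, 0.85,-0.02,0,0,0,0,0, 0.85,-0.05,0,0,0,0,0, 0.85,-0.09,0,0,0,0,0, 0.85,-0.13,0,0,0,0,0, 0.85,-0.15,0,0,0,0,0, 0.85,-0.15,0,0,0,0,0, 0.85,-0.15,0,0,0,0,0]'
python3 - <<'E'
from wl import *
im,W=wlook('w15')
top(W,.621,.0735,.043,.05)
plan(.504,-.425,.18,10)
plan(.504,-.425,.18,180)
E
```

```text
t: 16.77
tool_pos: [0.6231, 0.074, 0.1759]
tool_rot: [-0.14, 1.562, 0.14]
contact_force: [-1.0, -0.0, -0.9]
opening: 0.0723
3047 mean [0.6195 0.0727 0.0443]
rect [621.1  73. ] [55.8 54.8] 9.1
t 16.82 pos [0.6217 0.074  0.1734] yaw 100.2 tiltX [-0. -0. -1.] q [-0.    0.1   1.67 -0.    1.38 -1.75] open 0.0727
 shift [-0.0065 -0.4702 -0.2042] rv [-89.8  -0.   -0. ] rows>= 13.0
t 16.82 pos [0.6217 0.074  0.1734] yaw 100.2 tiltX [-0. -0. -1.] q [-0.    0.1   1.67 -0.    1.38 -1.75] open 0.0727
 shift [-0.0065 -0.4702 -0.2042] rv [-79.8  -0.   -0. ] rows>= 13.0
```

View pics/w15.png

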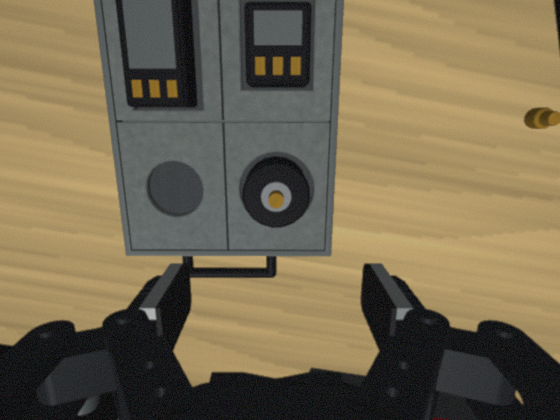

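The antenna base is seated at (277,191), with its top at z≈0.044. For the lantern I'll turn the jaws across the row, so they stay clear of the orange look-alikes.

```bash
python3 -m handwheel '[0.85,-0.02,-0.036,-0.016,7,0,0, 0.85,-0.02,-0.072,-0.031,14,0,0, 0.85,-0.02,-0.108,-0.047,21,0,0, 0.85,-0.02,-0.144,-0.062,28,0,0, 0.85,-0.02,-0.18,-0.078,35,0,0, 0.85,-0.02,-0.216,-0.094,42,0,0, 0.85,-0.02,-0.252,-0.11,49,0,0, 0.85,-0.02,-0.288,-0.125,56,0,0, 0.85,-0.02,-0.324,-0.14,63,0,0, 0.85,-0.02,-0.36,-0.156,70,0,0, 0.85,-0.02,-0.396,-0.172,77,0,0, 0.85,-0.02,-0.43,-0.187,84,0,0]'
python3 -c "
from h import *
plan(.504,-.425,.17,8)"
```

```text
t: 17.82
tool_pos: [0.5121, -0.3834, 0.1904]
tool_rot: [1.005, 1.332, -1.004]
contact_force: [1.1, 1.0, -0.2]
opening: 0.0724
t 17.82 pos [ 0.5121 -0.3834  0.1904] yaw 15.8 tiltX [-0.004  0.003 -1.   ] q [-0.76  0.12  1.61 -0.    1.42 -1.04] open 0.0724
 shift [ 0.0203 -0.019   0.0379] rv [ 7.8 -0.2  0.2] rows>= 2.0
```

```bash
python3 -m handwheel '[0.8,0,-0.01,0.02,6,0,0, 0.8,0,-0.019,0.038,8,0,0, 0.8,0,-0.019,0.038,8,0,0, 0.8,0,-0.019,0.038,8,0,0]'
python3 - <<'E'
from wl import *
im,W=wlook('w16');top(W,.504,-.425,.072,.035,.006)
plan(.504,-.425,.04,8)
E
```

```text
t: 18.15
tool_pos: [0.5051, -0.424, 0.1906]
tool_rot: [1.106, 1.278, -1.104]
contact_force: [0.3, -0.6, -0.5]
opening: 0.0682
1974 mean [ 0.5045 -0.4268  0.0731]
rect [ 504.5 -427.7] [38.8 38.8] 32.8
t 18.2 pos [ 0.5056 -0.4232  0.1911] yaw 8.2 tiltX [-0.003  0.003 -1.   ] q [-0.81  0.16  1.56  0.    1.42 -0.95] open 0.0682
 shift [ 0.1511 -0.0015  0.0021] rv [ 0.2 -0.2  0.1] rows>= 4.0
```

View pics/w16.png

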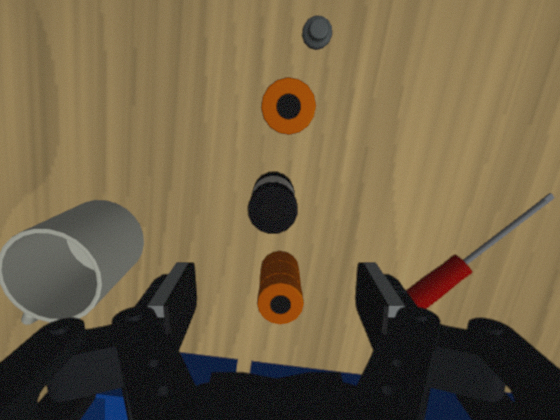

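The black-and-white lantern is at (272,205), between the two orange ones (288,105) and (280,290). The jaws will close across the row, so I'll descend.

```bash
python3 -m handwheel '[0.8,0.03,-0.0015,0.004,0,0,0, 0.8,0.06,-0.0015,0.004,0,0,0, 0.8,0.09,-0.0015,0.004,0,0,0, 0.8,0.115,-0.0015,0.004,0,0,0, 0.8,0.135,-0.0015,0.004,0,0,0, 0.8,0.15,-0.0015,0.004,0,0,0, 0.8,0.161,-0.0015,0.004,0,0,0, 0.8,0.161,-0.0015,0.004,0,0,0, 0,0.161,-0.0015,0.004,0,0,0, 0,0.161,-0.0015,0.004,0,0,0, 0,0.161,-0.0015,0.004,0,0,0, 0,0.161,-0.0015,0.004,0,0,0]' 40
python3 -m handwheel '[0,0,0,0,0,0,0, 0,0,0,0,0,0,0, 0,0,0,0,0,0,0]' 40
python3 -m handwheel '[0,-0.02,0,0,0,0,0, 0,-0.05,0,0,0,0,0, 0,-0.09,0,0,0,0,0, 0,-0.13,0,0,0,0,0, 0,-0.13,0,0,0,0,0]' 40
python3 - <<'E'
from wl import *
im,W=wlook('w17')
plan(.637,-.0145,.16,10)
E
```

```text
t: 19.2
tool_pos: [0.5064, -0.4293, 0.0349]
tool_rot: [1.102, 1.27, -1.103]
contact_force: [-0.9, -0.1, 3.8]
opening: 0.0393
t: 19.45
tool_pos: [0.5064, -0.4293, 0.0349]
tool_rot: [1.102, 1.27, -1.103]
contact_force: [-1.9, 0.5, 6.1]
opening: 0.0394
t: 19.87
tool_pos: [0.5092, -0.432, 0.1738]
tool_rot: [1.099, 1.256, -1.101]
contact_force: [0.8, -2.0, 1.1]
opening: 0.0392
t 19.92 pos [ 0.5081 -0.431   0.17  ] yaw 8.2 tiltX [ 0.009 -0.009 -1.   ] q [-0.82  0.18  1.58  0.    1.37 -0.96] open 0.0393
 shift [ 0.0074  0.1869 -0.3939] rv [-1.8  0.6 -0.4] rows>= 11.0
```

View pics/w17.png

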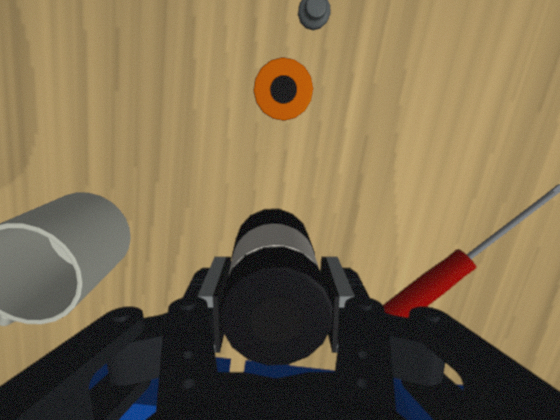

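The lantern is held upright. I'll carry it to the small pocket.

```bash
python3 -m handwheel '[0,0,0.015,-0.03,-2,0,0, 0,0,0.03,-0.065,-2,0,0, 0,0,0.048,-0.1,-2,0,0, 0,0,0.064,-0.135,-2,0,0, 0,0,0.08,-0.17,-2,0,0, 0,0,0.097,-0.205,-2,0,0, 0,0,0.114,-0.24,-2,0,0, 0,0,0.13,-0.275,-2,0,0, 0,0,0.147,-0.31,-2,0,0, 0,0,0.163,-0.345,-2,0,0, 0,0,0.178,-0.375,-2,0,0, 0,0,0.187,-0.394,-2,0,0]'
python3 -m handwheel '[0,0,0,0,0,0,0, 0,0,0,0,0,0,0, 0,0,0,0,0,0,0]'
python3 - <<'E'
from wl import *
im,W=wlook('w18');T=toolpts(W)
m=(abs(T[...,0]+.0375)<.006)&(abs(T[...,1])<.03)&(abs(T[...,2])<.03);s=T[m];print(len(s),s.mean(0),s.min(0),s.max(0))
plan(.637,-.0145,.05,10)
E
```

```text
t: 20.92
tool_pos: [0.6339, -0.0081, 0.1608]
tool_rot: [1.075, 1.292, -1.076]
contact_force: [0.3, 0.0, -1.0]
opening: 0.0393
t: 21.17
tool_pos: [0.6336, -0.012, 0.1614]
tool_rot: [1.076, 1.29, -1.079]
contact_force: [0.1, -1.0, -1.6]
opening: 0.0391
11307 [-0.03830053  0.00188374 -0.00415814] [-0.04348283 -0.02997687 -0.021807  ] [-0.03150085  0.02997764  0.01829317]
t 21.22 pos [ 0.6337 -0.0125  0.1617] yaw 10.1 tiltX [-0.002 -0.    -1.   ] q [-0.14  0.12  1.65 -0.    1.36 -0.31] open 0.0389
 shift [0.1117 0.0031 0.0026] rv [ 0.1 -0.   0.1] rows>= 3.0
```

View pics/w18.png

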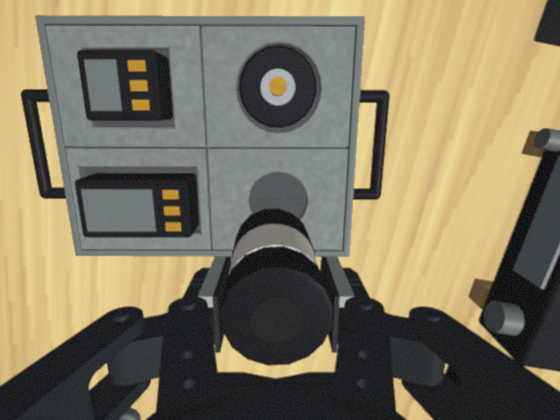

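Run:
```python
from wl import *
im,W=wlook('w19')
cv2.imwrite('pics/c19.png',cv2.resize(im[150:270,210:350],None,fx=5,fy=5))
P=wray([(248.5,200),(308,200),(278,171)],.017);print(P.round(4))
print(wray([(87,182),(195,182),(78,236),(200,231)],.017).round(4))
W2=W
for n,x,y in(('long',.523,-.0345),('short',.508,.054),('ant',.621,.0735)):
    print(n);top(W,x,y,.043,.05)
```

```text
[[ 0.6133 -0.0196  0.017 ]
 [ 0.6633 -0.0107  0.017 ]
 [ 0.6337  0.0093  0.017 ]]
[[ 0.4771 -0.0281  0.017 ]
 [ 0.5666 -0.0121  0.017 ]
 [ 0.4707 -0.0783  0.017 ]
 [ 0.5758 -0.0548  0.017 ]]
long
6559 mean [ 0.5275 -0.0334  0.0441]
rect [526.2 -35.3] [87.6 48. ] 9.9
short
5544 mean [0.5118 0.0552 0.0439]
rect [510.3  54.7] [56.1 47.6] 10.1
ant
4296 mean [0.621  0.0737 0.0443]
rect [620.7  73.2] [54.9 55. ] 11.6
```

View pics/c19.png

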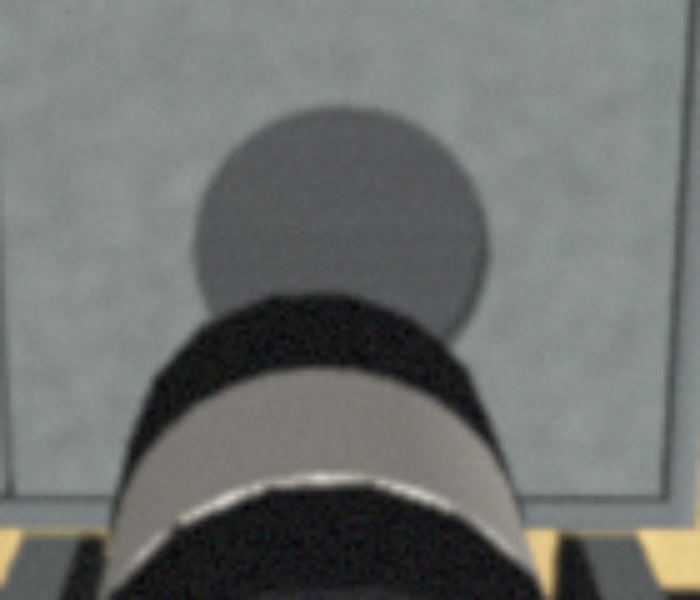

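```bash
python3 -m handwheel '[0,0.02,0.0035,0.005,0,0,0, 0,0.05,0.0035,0.005,0,0,0, 0,0.075,0.0035,0.005,0,0,0, 0,0.09,0.0035,0.005,0,0,0, 0,0.1,0.0035,0.005,0,0,0, 0,0.105,0.0035,0.005,0,0,0, 0,0.108,0.0035,0.005,0,0,0, 0,0.108,0.0035,0.005,0,0,0]'
python3 - <<'E'
from wl import *
im,W=wlook('w20')
plan(.638,-.017,.042,10)
E
```

```text
t: 21.93
tool_pos: [0.6392, -0.0162, 0.0554]
tool_rot: [1.078, 1.287, -1.077]
contact_force: [-0.4, -0.6, -2.1]
opening: 0.0389
t 21.98 pos [ 0.6396 -0.0162  0.0561] yaw 10.2 tiltX [ 0.002 -0.    -1.   ] q [-0.14  0.25  1.7  -0.    1.19 -0.32] open 0.0393
 shift [ 0.0141 -0.0018  0.0005] rv [ 0.2  0.  -0.1] rows>= 1.0
```

View pics/w20.png

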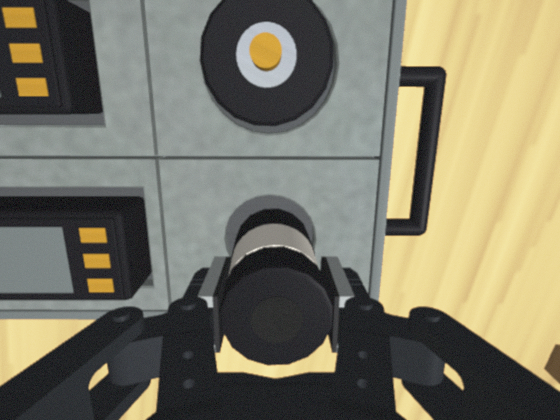

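```bash
python3 -m handwheel '[0,0.003,-0.0018,0,0,0,0, 0,0.006,-0.0018,0,0,0,0, 0,0.009,-0.0018,0,0,0,0, 0,0.011,-0.0018,0,0,0,0, 0,0.0125,-0.0018,0,0,0,0, 0,0.0135,-0.0018,0,0,0,0]'
python3 -c "
from h import *
plan(.638,-.017,.042,10)"
```

```text
t: 22.48
tool_pos: [0.6368, -0.0162, 0.0419]
tool_rot: [1.077, 1.289, -1.077]
contact_force: [-4.5, -0.1, 8.5]
opening: 0.0389
t 22.48 pos [ 0.6368 -0.0162  0.0419] yaw 10.2 tiltX [-0.001 -0.    -1.   ] q [-0.14  0.26  1.71 -0.    1.17 -0.32] open 0.0389
 shift [-0.0001  0.001   0.0009] rv [ 0.2 -0.   0. ] rows>= 1.0
```

The lantern is on the floor, with TCP z at 0.042 as expected. I'll release it and rise straight up.

```bash
python3 -m handwheel '[0.7,0,0,0,0,0,0, 0.7,0,0,0,0,0,0, 0.7,0,0,0,0,0,0, 0.7,0,0,0,0,0,0, 0.7,-0.015,0,0,0,0,0, 0.7,-0.04,0,0,0,0,0, 0.7,-0.08,0,0,0,0,0, 0.7,-0.12,0,0,0,0,0, 0.7,-0.15,0,0,0,0,0, 0.7,-0.15,0,0,0,0,0, 0.7,-0.15,0,0,0,0,0]'
python3 - <<'E'
from wl import *
im,W=wlook('w21')
for n,x,y,z in(('long',.523,-.0345,.043),('short',.508,.054,.043),('ant',.621,.0735,.043),('lan',.638,-.0152,.079)):
    print(n);top(W,x,y,z,.05,.006)
im,d=ctrl.get_image('top');cv2.imwrite('pics/top1.png',im);W=world('top',d)
for n,x,y,z in(('long',.52,-.0371,.043),('short',.5041,.0516,.043),('ant',.6178,.0717,.043),('lan',.6338,-.0166,.079)):
    print(n);top(W,x,y,z,.05,.006)
E
```

```text
t: 23.4
tool_pos: [0.6389, -0.0165, 0.1963]
tool_rot: [1.079, 1.281, -1.073]
contact_force: [-0.4, 0.7, -0.6]
opening: 0.0598
long
5334 mean [ 0.5275 -0.0336  0.0442]
rect [526.2 -35. ] [88. 47.] 10.0
short
4417 mean [0.5118 0.0551 0.044 ]
rect [510.2  54.8] [56.2 47.1] 10.2
ant
3672 mean [0.6211 0.0735 0.0447]
rect [621.2  73.3] [55.2 55.2] 83.8
lan
2021 mean [ 0.6363 -0.0137  0.0802]
rect [636.5 -14.5] [39.  38.9] 18.3
long
84 mean [ 0.4933 -0.0535  0.0419]
rect [498.7 -51.3] [34.6 27.9] 8.9
short
0 mean [nan nan nan]
rect [0. 0.] [0. 0.] 0.0
ant
128 mean [0.622  0.0587 0.0428]
rect [623.6  58.2] [28.  39.1] 85.7
lan
16 mean [ 0.6259 -0.0041  0.0775]
rect [624.8 -15.5] [38.7 15.5] 86.4wl.py:14: RuntimeWarning: Mean of empty slice.
  s=W[m];print(len(s),'mean',s.mean(0).round(4));q=cv2.minAreaRect((s[:,:2]*1000).astype(np.float32));print('rect',np.round(q[0],1),np.round(q[1],1),round(q[2],1))
  ret = um.true_divide(
```

View pics/w21.png

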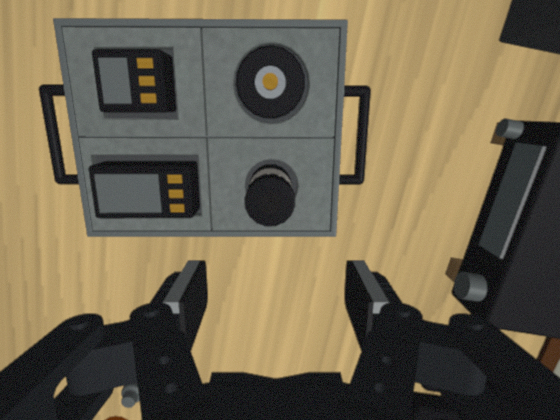

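View pics/top1.png

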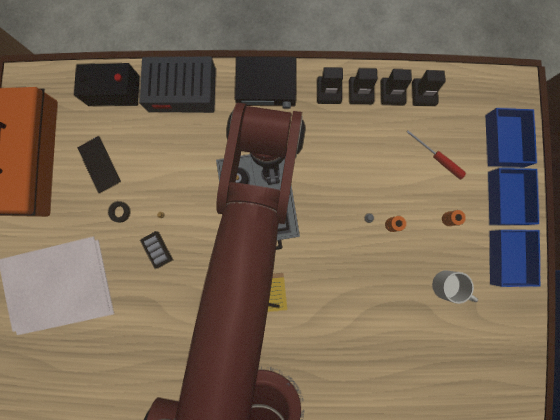

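All four parts are down, with their tops at 44 mm (43 expected) and 80 mm (79 expected) and centres within about 2–3 mm. In the top view the cell holder (156,250) and tape roll (119,211) haven't moved, and the gripper is clear. I'll let it settle and hand in.

```bash
python3 -m handwheel '[0.7,0,0,0,0,0,0, 0.7,0,0,0,0,0,0, 0.7,0,0,0,0,0,0]' && python3 -c "
from station import ctrl
print(ctrl.finish_job())"
```

```text
t: 23.75
tool_pos: [0.6361, -0.0162, 0.1895]
tool_rot: [1.076, 1.291, -1.079]
contact_force: [0.2, 0.7, -0.1]
opening: 0.06
the job is handed in; nothing more can be done
None
```

I put the long pack, short pack, antenna base and lantern each in its own pocket and handed the job in at about 24 s. The hand-in gives no verdict.

- **Placement:** in the last wrist-camera check, all four were upright and within about 2–3 mm of their pocket centres. Their tops were about 1 mm above the expected seated height, and both packs were aligned with their pockets (yaw 10°).
- **Look-alikes:** in the last top picture the cell holder and tape roll were at the same pixels as at the start, and the orange lanterns were left alone.
- **Gripper:** it was clear and touching nothing at hand-in.
- **Disagreement:** the wrist and top cameras differed by a steady 3 mm or so in x and y. I used the wrist camera, which saw part and pocket together.
- **Failed check:** the final check of the parts from the top camera didn't work, because the arm was blocking its view of the caddy.

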